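# Lower the ratchet table easel

### The job

The table easel's board is propped up on its ratchet. Press the pawl's thumb tab fully down so that the pawl swings clear of the teeth, then push the raised board down until it lies fully flat, and leave it so. Only press and push with the fingertips: do not lift the board any higher, and leave the ink bottle, the jar and the cup standing where they are.

Things in the scene. Friction and masses are not known exactly. Their poses are not given: they have to be found in the camera images.
- easel: Wooden table easel, fixed. Origin: on the table under the middle of its 300 x 200 x 16 mm (x, y, z) base. x points to the hinge side (away from the robot), y to the ratchet side, z up. A 16 mm thick outrigger on the +y side (to y = 195 mm) carries the pawl. A toothed steel quadrant stands on the board's +y edge at y = 112 mm, x = -25 to 130 mm, up to 180 mm high.
- board (a joint): Tilt of the plywood board about its hinge (rad): 0 = fully flat (hard stop), 0.41 to 0.5 at the start. Stiff hinge: the board stays where it is left; with the pawl free it needs about 2 to 6 N down at the bare strip. With the pawl engaged it is blocked at about 0.38.
- board_hinge (a point): Point on the hinge line (parallel to the easel's y) at mid-width of the board; fixed, 130 mm from the easel's origin along its x, 35 mm above the table. The board is 270 mm long from here towards -x, 200 mm wide, 12 mm thick (mid-plane through the hinge line). The frame turns with the board: x along it to the hinge side, z out of its top face.
- board_strip (a point): Middle of the bare plywood strip at the board's raised end, on the top face, 235 mm from the hinge line, 6 mm above the mid-plane; moves with the board. The strip is full width and runs from 200 to 270 mm from the hinge. Nearer the hinge an 18 mm thick white canvas is clipped on; its two clips reach to 211 mm at y = -50 and +50 mm.
- pawl (a joint): Turn of the pawl (rad): 0 = engaged in the teeth, 0.45 = thumb tab fully down (hard stop); its toe is clear of the teeth from about 0.27. Stiff pivot without spring: it stays where it is put. About 3 N on the tab moves it (up to 8 N if the board leans on it).
- pawl_tab (a point): Middle of the top face of the pawl's black thumb tab, 36 x 40 x 8 mm (easel's x, y, z), beside the board: at the start 95 mm along the easel's -x, 160 mm along +y, 90 mm above the table, sloping 0.2 rad up to its free -x end. It swings about a level axis parallel to the easel's y, 52 mm on its +x side; fully down the point is 24 mm lower. Free below down to 16 mm.
- ink: Loose black ink bottle, 42 mm wide, 105 mm tall; origin under its middle. To be left alone.
- jar: Loose terracotta-coloured jar with metal lid, 56 mm wide, 70 mm tall; origin under its middle. To be left alone.
- cup: Loose white cup, 72 mm wide, 85 mm tall; origin under its middle. To be left alone.

How it is judged:
On the way:
1. the pawl is pressed clear of the teeth while the board is still up (value of joint pawl above 0.3 rad and value of joint board above 0.33 rad), for 0.1 s.
At the end, for the whole second after the job is handed in: The board lies flat (tilt under 0.03 rad, about 7 mm at its end) and at rest; the bottle, jar and cup stand upright (within 0.1 rad) within 25 mm of where they were (value of joint board below 0.03 rad and velocity of joint board between -0.05 and 0.05 rad/s and angle between each of ink, jar, cup's own z axis and vertical below 0.1 rad); the robot touches nothing.
It fails at once if the board is lifted higher than it stood (value of joint board above 0.54 rad).
It fails at once if the bottle, the jar or the cup is moved or lifted (more than 25 mm) (distance of any of ink, jar, cup from where it was at the start of the episode above 0.025 m).
It also fails if it takes over 42 s, if anything falls off the work surface, if the arm or the gripper's body presses on something with over 40 N, if the wrist force passes 120 N, or if a joint passes its speed limit or range.

### The arm

A 7-joint arm with a two-finger parallel gripper is mounted at the origin on the work surface. World frame = base frame: x ahead of the robot, y to its left, z up, the work surface at z = 0. Lengths are in m, angles in rad, forces in N, time in s.
With the tool pointing down it reaches from about 0.425 to 0.875 m from the base axis. Payload 4.7 kg.
Tool frame: the origin (TCP) lies on the centre line of the jaws, within the pads' length; the fingertips stand ahead of it and the grasp point (between the pads) lies 2 mm behind it (nose_length is the z of the fingertips in the tool frame, in m); z points along the fingers, y is the line along which they close (so a half turn about z gives the same grasp; the last joint's range is limited). The gripper opens to 87 mm and grips with 3 to 60 N. Pads are 19 mm wide; open, the fingers measure 117 mm over their backs; the gripper's body (75 mm by 190 mm) begins 51 mm behind the grasp point.
Start: joints at [-1.175, 0.321, -0.07, 1.45, 0.023, 1.371, -0.057], TCP at [0.242, 0.603, 0.24] pointing down, gripper open.
Joint ranges: [-2.86, 2.86], [-0.3, 2.09], [-1.38, 1.24], [0.06, 2.45], [-1.56, 4.7], [0.09, 2.05], [-2.69, 2.69]. Speed limits (rad/s): [2.57, 2.57, 3.14, 3.14, 3.14, 3.14, 3.14].

### API

Orientations are given as a rotation vector (axis times angle).
In Python, from bench import * gives the robot as it stands.
- The arm moves only by the tool send_rows, never from a script. Its arguments are lists of equal length, an entry for each row: "xyz": the shift along the tool's x, y, z in mm, a list of three; "dr": the turn, a rotation vector about the tool's x, y, z in rad, a list of three. A call has exactly 10 rows; each row is the pose to reach, as a shift and turn from the pose commanded when the call began, along the tool's axes at that moment; what a row does not reach only later rows make up. A row lasts 1/12 s, in which the tool goes at most 41.7 mm and 7.16 degrees, less where a joint would pass 70% of its speed; a pose out of reach is approached as far as the arm can. A call with a gripper value outside its range is refused whole. "jaw" is the finger opening in mm, from 0 to 87, set as the call begins (left out, the last holds). The fingers move at their own pace and stop on an object; "grip_force" is the grip in N (left out, the last holds). Time passes only in rows, so rows that repeat a pose let the fingers close, or fill a call up. It gives the time, the measured TCP pose, the force, the opening and the grip force at its end, in the units of the state.
- get_state(): the state, without advancing time (a new reading comes with each control period).
- get_image(name): name is "side" or "top"; returns the picture (384x512x3 uint8, red, green, blue); there is no depth.
- calibration(name): a dict with "vfov" (degrees; the focal length in pixels is half the picture's height over the tangent of half this angle, whatever the lens; pixels are square), "cx", "cy" (the principal point, pixels), "rvec" (rotation vector, rad) and "tvec" (3), from world to camera coordinates, as OpenCV has them. Camera axes: x right, y down, z forward; pixel columns grow to the right and rows downward; lengths in m; the calibration is good to about 2 mm. A picture is of the moment at which its call begins. calibration takes no time and is no camera call.
- close_job(): hands the job in; it is judged then, once.
The state is a dict: "time": time; "joint_positions": joint angles; "qd": joint speeds; "joint_torque": joint torques, N m; "position": TCP position; "tool_rot": TCP orientation; "ft_force": force on the tool from outside, world axes, zero at the start; "torque": the same for the moment, N m; "grip_width": opening from 0.0 (shut) to 1.0 (fully open); "grip_force": force on a finger pad.
Only numpy, scipy, OpenCV 4.12 (cv2) and the standard library are available. Lean on these libraries where they do the work, as an engineer would, in place of code of your own. Each camera call takes 0.05 s, during which the arm holds its last target. There are 200 camera calls.

## Working session

There is one attempt and no reset: what is moved stays moved. The work goes in short steps, Python scripts to look and compute and a tool call to move; the robot and the scene stay as the last step left them, time stands still between calls to the robot, and variables do not carry over. Pictures are saved under pics/ and viewed, at most 10 in all, crops included, and the job is handed in when it is done.

Besides the shell and the picture viewer there is one more tool, called after "Emit:" as name(argument=value, ...), one argument or row to a line, values as JSON. send_rows: Moves the arm, as the interface text tells. Its arguments: {"type":"object","properties":{"xyz":{"type":"array"},"dr":{"type":"array"},"jaw":{"type":"number"},"grip_force":{"type":"number"}},"required":["xyz","dr"]}

```bash
mkdir -p pics; python3 - <<'E'
from bench import *
import cv2, numpy as np
s=get_state(); print({k:np.round(v,3) for k,v in s.items()})
try: print(nose_length)
except Exception as e: print(e)
for n in("side","top"):
    im=get_image(n); cv2.imwrite(f"pics/{n}0.png",im[:,:,::-1]); print(n,calibration(n))
a=[cv2.imread(f"pics/{n}0.png") for n in("side","top")]
E
ls
```

```text
{'time': np.float64(0.0), 'joint_positions': array([-1.175,  0.322, -0.07 ,  1.452,  0.023,  1.371, -0.057]), 'qd': array([ 0.003, -0.001, -0.001,  0.   , -0.001, -0.001, -0.002]), 'joint_torque': array([-0.0000e+00, -4.9128e+01, -4.0400e-01, -3.1253e+01, -6.4000e-02,
        4.4000e-02,  0.0000e+00]), 'position': array([0.242, 0.603, 0.238]), 'tool_rot': array([-5.960e-01, -3.084e+00,  3.000e-03]), 'ft_force': array([-0.137, -1.185, -0.18 ]), 'torque': array([0.015, 0.004, 0.036]), 'grip_force': np.float64(0.0), 'grip_width': np.float64(0.997)}
0.017
side {'vfov': 44.131034788919635, 'cx': 256.2848612536647, 'cy': 185.5408328369013, 'rvec': array([ 2.20663722, -0.20110439,  0.13268542]), 'tvec': array([-0.57435432,  0.11535611,  1.00307402])}
top {'vfov': 43.67714167729929, 'cx': 256.76042788606793, 'cy': 198.07418499357652, 'rvec': array([ 2.14598086, -2.12046827,  0.13866553]), 'tvec': array([6.71457757e-05, 5.83540849e-01, 1.20663398e+00])}
pics
```

View pics/side0.png

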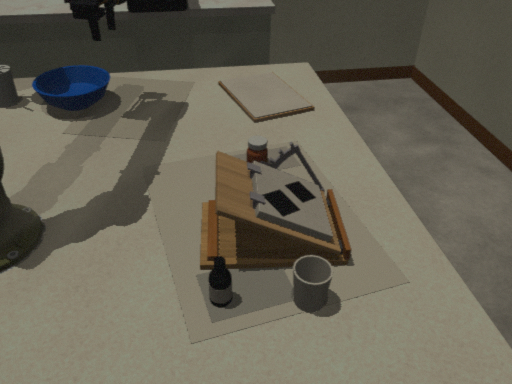

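View pics/top0.png

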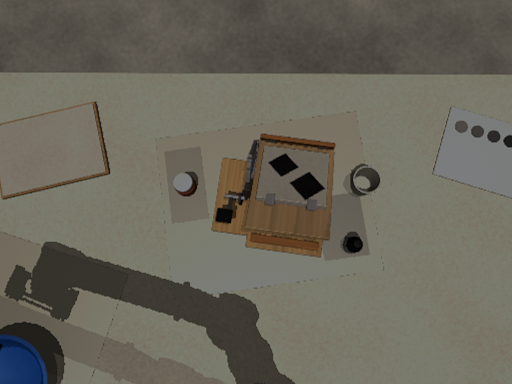

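The side view shows the board propped up, the jar behind the ratchet (257,150), the ink (220,285) and the cup (311,283). In the top view the black tab is near (225,215), the outrigger spans (213–250,158–235), the board is around (290,195), and the jar is at (185,183). I'll enlarge the top view to get the corners.

```bash
python3 - <<'E'
import cv2
a=cv2.imread("pics/top0.png")[120:270,195:395]
cv2.imwrite("pics/top_crop.png",cv2.convertScaleAbs(cv2.resize(a,None,fx=4,fy=4,interpolation=cv2.INTER_CUBIC),alpha=1.5))
E
```

```text
(no output)
```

View pics/top_crop.png

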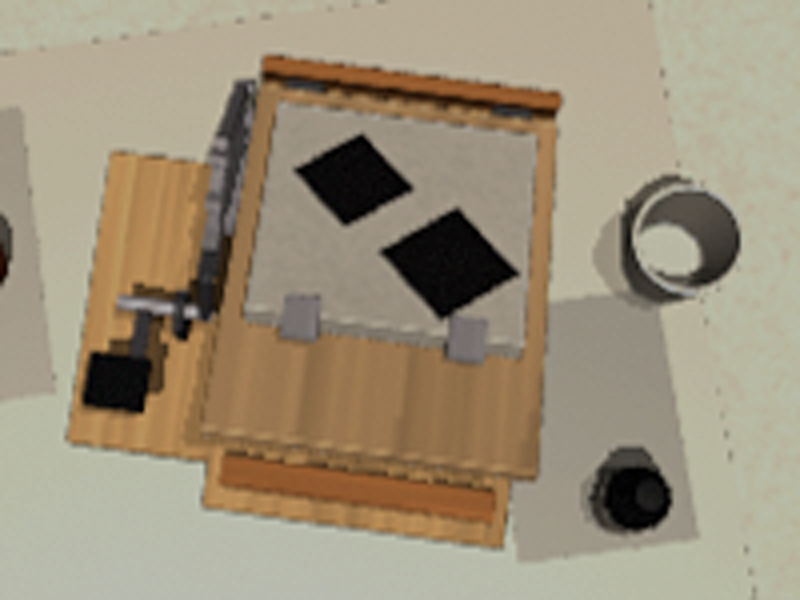

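The crop shows the base's front corners at crop (203,505) and (502,547), the outrigger's outer corners at (110,152) and (68,442), and the tab centre at (117,381). Next I'll turn these into world points.

```bash
cat > h.py <<'E'
from bench import *
import cv2, numpy as np
from scipy.spatial.transform import Rotation as Ro
def cam(n):
    c=calibration(n); f=192/np.tan(np.radians(c["vfov"]/2))
    return np.array([[f,0,c["cx"]],[0,f,c["cy"]],[0,0,1]]),np.array(c["rvec"]),np.array(c["tvec"])
def ray(n,u,v,z):
    K,r,t=cam(n); R=Ro.from_rotvec(r).as_matrix()
    o=-R.T@t; d=R.T@np.linalg.solve(K,[u,v,1]); return o+d*(z-o[2])/d[2]
def proj(n,P):
    K,r,t=cam(n); return cv2.projectPoints(np.array(P,float).reshape(-1,1,3),r,t,K,None)[0][:,0]
E
python3 - <<'E'
from h import *
crop=lambda u,v:((u+.5)/4-.5+195,(v+.5)/4-.5+120)
pts=[((203,505),(-.150,.1)),((502,547),(-.150,-.1)),((110,152),None),((68,442),None)]
W=[ray("top",*crop(*p),.016) for p,_ in pts]
for w in W: print(np.round(w,4))
print("len",np.linalg.norm(W[0]-W[1]),np.linalg.norm(W[2]-W[3]))
ey=(W[0]-W[1])[:2]; ex=(W[2]-W[3])[:2]
a1=np.arctan2(-ey[0],ey[1]); a2=np.arctan2(ex[1],ex[0]); print("yaw",a1,a2)
a=(a1+a2)/2; c,s=np.cos(a),np.sin(a); X=np.array([c,s]);Y=np.array([-s,c])
m=(W[0]+W[1])[:2]/2; xo=m@X+.150; yo1=m@Y; yo2=(W[2]+W[3])[:2]@Y/2-.195; print("yo",yo1,yo2)
O=X*xo+Y*(yo1+yo2)/2; print("origin",O,"yaw",a)
tab=ray("top",*crop(117,381),.09)[:2]; print("tab easel coords (want -.095,.160)",(tab-O)@X,(tab-O)@Y,tab)
im=cv2.imread("pics/side0.png")
E=lambda x,y,z:np.r_[O+X*x+Y*y,z]
def bd(d,y,h,th): return E(.130-d*np.cos(th)+0*h-(-h*np.sin(th))*1,y,.035+d*np.sin(th)+h*np.cos(th))
print("ends left/right seen top",crop(202,435),crop(538,478))
for th in(.41,.45,.5):
    print(th,proj("top",[bd(.27,.1,.006,th),bd(.27,-.1,.006,th)]).round(1).tolist(),"side",proj("side",[bd(.27,.1,.006,th),bd(.27,-.1,.006,th)]).round(1).tolist())
print("base side",proj("side",[E(-.15,-.1,.016),E(.15,-.1,.016),E(-.15,.1,.016)]).round(1).tolist())
for n,(u,v),z in(("ink",(640,497),.1),("cup",(687,240),.085)): p=ray("top",*crop(u,v),z)[:2]-O; print(n,p@X,p@Y)
p=ray("top",183,182,.07)[:2]-O; print("jar",p@X,p@Y)
s=get_state(); R=Ro.from_rotvec(s["tool_rot"]).as_matrix(); print(R.round(3))
# desired: tool y along +/-X, z down
for sg in(1,-1):
    y=np.r_[sg*X,0]; z=np.array([0,0,-1.]); D=np.c_[np.cross(y,z),y,z]
    print(sg,Ro.from_matrix(R.T@D).as_rotvec())
for nm,P in(("tab",E(-.100,.163,.125)),("strip",E(.130-.235*np.cos(.45),0,.18))):
    print(nm,P,"tool shift mm",(R.T@(P-np.r_[0,0,-nose_length]*0-s["position"])*1000).round(1))
E
```

```text
[0.4602 0.0359 0.016 ]
[ 0.4353 -0.1601  0.016 ]
[0.6976 0.103  0.016 ]
[0.5007 0.1261 0.016 ]
len 0.19760482229572807 0.19827961863571805
yaw -0.12643196500040602 -0.11655350424914225
yo -0.007369454484482477 -0.008703101964148668
origin [ 0.5965949  -0.08093664] yaw -0.12149273462477414
tab easel coords (want -.095,.160) -0.08345337077589841 0.15981221008107785 [0.53312498 0.08781162]
ends left/right seen top (245.125, 228.375) (329.125, 239.125)
0.41 [[244.7, 228.6], [328.9, 239.8]] side [[213.6, 153.0], [213.6, 212.7]]
0.45 [[244.8, 226.2], [329.6, 237.6]] side [[215.7, 149.2], [216.0, 208.5]]
0.5 [[245.0, 223.0], [330.6, 234.4]] side [[218.5, 144.4], [219.5, 203.3]]
base side [[198.1, 264.3], [346.8, 258.9], [200.3, 201.2]]
ink -0.11276153816287501 -0.16920086081752503
cup 0.05346866423734823 -0.18424789171468264
jar -0.010980203613812592 0.27882733168633234
[[-0.928  0.373 -0.001]
 [ 0.373  0.928 -0.002]
 [-0.    -0.002 -1.   ]]
1 [-1.42816121e-03  1.19391218e-03  1.31052720e+00]
-1 [-1.28203099e-03 -1.53356918e-03 -1.83106459e+00]
tab [0.51708666 0.09298126 0.125     ] tool shift mm [-445.2 -370.4  114.2]
strip [ 0.51559136 -0.07104659  0.18      ] tool shift mm [-504.9 -523.3   59.5]
```

```bash
python3 - <<'E'
import cv2
a=cv2.imread("pics/side0.png")[130:320,190:390]
cv2.imwrite("pics/side_crop.png",cv2.convertScaleAbs(cv2.resize(a,None,fx=3,fy=3,interpolation=cv2.INTER_CUBIC),alpha=1.5))
E
```

```text
(no output)
```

View pics/side_crop.png

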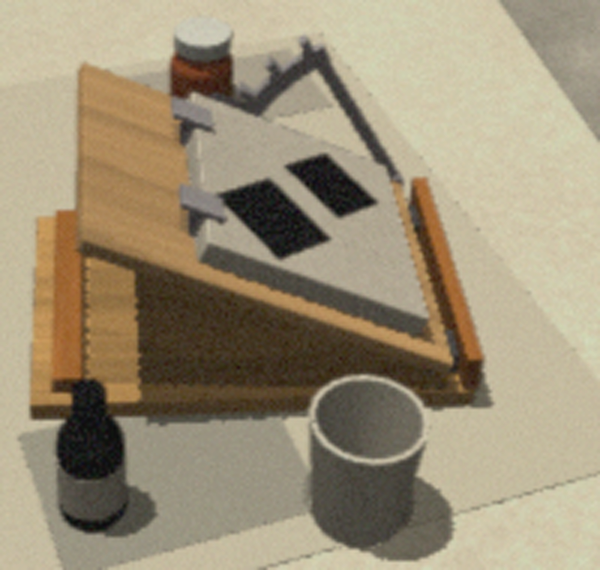

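The projected base corner falls about 2 px from where the side view shows it, and the tab about 12 mm from its nominal spot. I'll refine that after the approach, which starts now, high up and with the jaw closed.

Emit:
send_rows(
  xyz=[
    [-30, -25, 0],
    [-60, -50, 0],
    [-90, -75, 0],
    [-120, -100, 0],
    [-150, -125, 0],
    [-180, -150, 0],
    [-210, -175, 0],
    [-240, -200, 0],
    [-270, -225, 0],
    [-300, -250, 0],
  ],
  dr=[
    [0, 0, 0.12],
    [0, 0, 0.24],
    [0, 0, 0.36],
    [0, 0, 0.48],
    [0, 0, 0.6],
    [0, 0, 0.72],
    [0, 0, 0.84],
    [0, 0, 0.96],
    [0, 0, 1.08],
    [0, 0, 1.2],
  ],
  jaw=0,
)

```text
time: 0.93
position: [0.4278, 0.2575, 0.2393]
tool_rot: [-2.24, -2.203, 0.0]
ft_force: [-0.1, 0.5, 0.4]
grip_width: 0.328
grip_force: 0.0
```

```bash
python3 - <<'E'
from h import *
for n in("top","side"):
    K,r,t=cam(n); print(n,"cam at",(-Ro.from_rotvec(r).as_matrix().T@t).round(3))
a=cv2.imread("pics/top0.png"); hsv=cv2.cvtColor(a,cv2.COLOR_BGR2HSV)
m=(a.max(2)<28).astype(np.uint8); m[:200]=0;m[:,:205]=0;m[:,245:]=0;m[232:]=0
n,l,st,ce=cv2.connectedComponentsWithStats(m); i=1+st[1:,4].argmax(); cnt=cv2.findContours((l==i).astype(np.uint8),0,1)[0][0]
print("tab",st[i],ce[i],cv2.minAreaRect(cnt)); print(ray("top",*ce[i],.09))
# easel by fitting corners of wood mask
w=((hsv[...,1]>95)&(hsv[...,0]<22)).astype(np.uint8); w[:,:205]=0; w[:125]=0; w[265:]=0; w[:,340:]=0
c=max(cv2.findContours(w,0,1)[0],key=cv2.contourArea); p=cv2.approxPolyDP(c,2.5,True)[:,0]
for q in p: print(q,ray("top",*q,.016)[:2].round(4))
E
```

```text
top cam at [ 0.396 -0.02   1.28 ]
side cam at [ 0.407 -0.828  0.706]
tab [216 208  17  15 198] [223.98989899 215.03535354] ((223.94618225097656, 214.93080139160156), (15.256272315979004, 13.271716117858887), 7.125016689300537)
[0.53272431 0.08751387 0.09      ]
[223 158] [0.6966 0.1006]
[212 229] [0.5037 0.1251]
[246 234] [0.4915 0.0348]
[246 246] [0.4599 0.0343]
[320 256] [ 0.4363 -0.1598]
[321 242] [ 0.4729 -0.1626]
[329 235] [ 0.4915 -0.1838]
[334 143] [ 0.7408 -0.1995]
[261 134] [ 0.7645 -0.0015]
[249 198] [0.5878 0.0284]
[242 200] [0.5822 0.047 ]
[240 205] [0.5686 0.0521]
[237 199] [0.5847 0.0604]
[233 199] [0.5846 0.0711]
[229 223] [0.5201 0.0804]
[215 219] [0.5304 0.1179]
[217 209] [0.5572 0.1133]
[226 208] [0.5602 0.0893]
[228 198] [0.5872 0.0846]
[223 196] [0.5924 0.0981]
[224 193] [0.6006 0.0956]
[244 194] [0.5984 0.042 ]
[247 162] [0.6861 0.0354]
```

```bash
cat >> h.py <<'E'
O=np.array([.5966,-.0809]); a=-.1215; X=np.array([np.cos(a),np.sin(a)]); Y=np.array([-X[1],X[0]])
E=lambda x,y,z:np.r_[O+X*x+Y*y,z]
def go(P):  # P: fingertip target
    s=get_state(); R=Ro.from_rotvec(s["tool_rot"]).as_matrix()
    y=np.r_[X,0]; z=np.array([0,0,-1.]); D=np.c_[np.cross(y,z),y,z]
    print("shift",(R.T@(P+[0,0,nose_length]-s["position"])*1000).round(1),"turn",Ro.from_matrix(R.T@D).as_rotvec().round(3))
E
python3 -c "
from h import *
go(E(-.092,.162,.143))"
```

```text
shift [-164.8  100.    79.3] turn [-0.    -0.     0.105]
```

Emit:
send_rows(
  xyz=[
    [-27, 17, 0],
    [-55, 33, 0],
    [-82, 50, 0],
    [-110, 67, 0],
    [-137, 83, 0],
    [-165, 100, 0],
    [-165, 100, 25],
    [-165, 100, 50],
    [-165, 100, 79],
    [-165, 100, 79],
  ],
  dr=[
    [0, 0, 0.02],
    [0, 0, 0.04],
    [0, 0, 0.06],
    [0, 0, 0.08],
    [0, 0, 0.1],
    [0, 0, 0.105],
    [0, 0, 0.105],
    [0, 0, 0.105],
    [0, 0, 0.105],
    [0, 0, 0.105],
  ],
  jaw=0,
)

```text
time: 1.77
position: [0.5216, 0.0923, 0.155]
tool_rot: [-2.344, -2.086, 0.015]
ft_force: [-1.1, 0.0, -1.3]
grip_width: 0.007
grip_force: 0.0
```

```bash
python3 - <<'E'
from h import *
im=[cv2.cvtColor(get_image(n),cv2.COLOR_RGB2BGR) for n in("top","side")]
s=get_state(); tip=s["position"]-[0,0,nose_length]; print(tip.round(4),[proj(n,tip).round(1) for n in("top","side")])
go(E(-.092,.162,.095))
b=np.hstack([im[0][140:270,190:320],im[1][70:200,190:320]])
cv2.imwrite("pics/over.png",cv2.convertScaleAbs(cv2.resize(b,None,fx=3,fy=3,interpolation=cv2.INTER_CUBIC),alpha=1.5))
E
```

```text
[0.5248 0.0932 0.143 ] [array([[219.6, 215.7]]), array([[223.8, 139.4]])]
shift [-2.   0.4 48. ] turn [-0.002  0.001  0.006]
```

View pics/over.png

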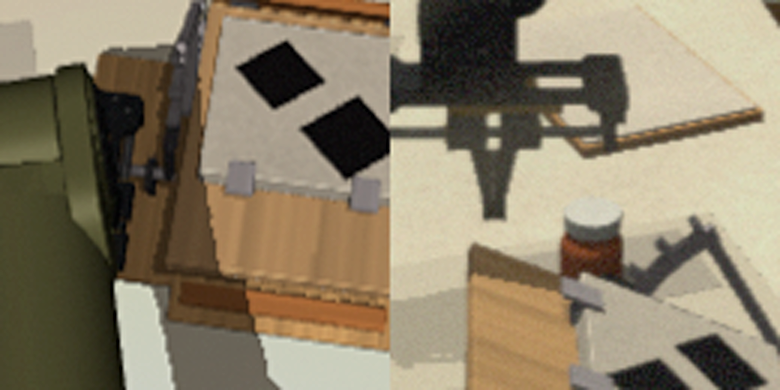

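The side view shows the closed fingertips at (224,142), 3 px below the projected (224,139). The base showed the same vertical shift, so the frames agree and the board is at about 0.45 rad. Next I'll press the tab.

Emit:
send_rows(
  xyz=[
    [-2, 0, 20],
    [-2, 0, 38],
    [-2, 0, 44],
    [-2, 0, 50],
    [-2, 0, 55],
    [-2, 0, 60],
    [-2, 0, 65],
    [-2, 0, 69],
    [-2, 0, 72],
    [-2, 0, 72],
  ],
  dr=[
    [0, 0, 0],
    [0, 0, 0],
    [0, 0, 0],
    [0, 0, 0],
    [0, 0, 0],
    [0, 0, 0],
    [0, 0, 0],
    [0, 0, 0],
    [0, 0, 0],
    [0, 0, 0],
  ],
)

```text
time: 2.7
position: [0.5255, 0.0916, 0.0882]
tool_rot: [2.346, 2.089, 0.0]
ft_force: [-0.4, 0.3, 0.1]
grip_width: 0.001
grip_force: 0.0
```

Emit:
send_rows(
  xyz=[
    [0, 0, 1],
    [0, 0, 2],
    [0, 0, 3],
    [0, 0, 4],
    [0, 0, 5],
    [0, 0, 6],
    [0, 0, 7],
    [0, 0, 8],
    [0, 0, 9],
    [0, 0, 9],
  ],
  dr=[
    [0, 0, 0],
    [0, 0, 0],
    [0, 0, 0],
    [0, 0, 0],
    [0, 0, 0],
    [0, 0, 0],
    [0, 0, 0],
    [0, 0, 0],
    [0, 0, 0],
    [0, 0, 0],
  ],
)

```text
time: 3.53
position: [0.5255, 0.0912, 0.0794]
tool_rot: [2.346, 2.089, -0.0]
ft_force: [1.5, 0.3, 2.4]
grip_width: 0.003
grip_force: 0.8
```

```bash
python3 - <<'E'
from h import *
s=get_state(); print(s["ft_force"],s["position"],s["joint_torque"].round(2))
im=cv2.cvtColor(get_image("top"),cv2.COLOR_RGB2BGR)
b=im[140:260,200:330]
cv2.imwrite("pics/press.png",cv2.convertScaleAbs(cv2.resize(b,None,fx=4,fy=4,interpolation=cv2.INTER_CUBIC),alpha=2))
E
```

```text
[1.48112126 0.34951017 2.36493564] [0.5254826  0.09124303 0.0794188 ] [ 3.000e-02 -3.481e+01  2.980e+00 -2.546e+01 -5.000e-02  2.900e-01
  0.000e+00]
```

View pics/press.png

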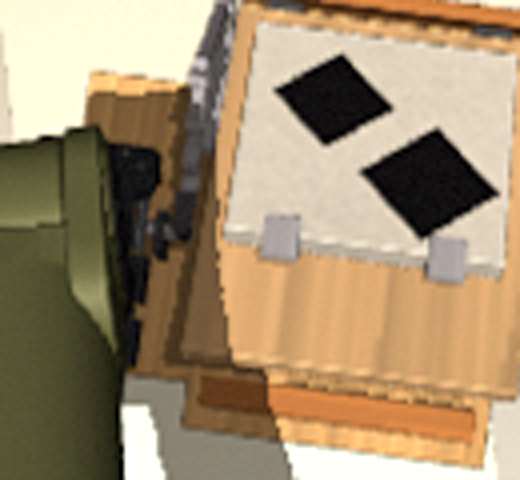

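The arm covers the tab in this view; only the jaw and outrigger (around 140,370) can be seen, and the board is still up. The force is small at tip height 62 mm, so I'll press further and watch it.

Emit:
send_rows(
  xyz=[
    [0, 0, 1],
    [0, 0, 2],
    [0, 0, 3],
    [0, 0, 4],
    [0, 0, 4],
    [0, 0, 4],
    [0, 0, 4],
    [0, 0, 4],
    [0, 0, 4],
    [0, 0, 4],
  ],
  dr=[
    [0, 0, 0],
    [0, 0, 0],
    [0, 0, 0],
    [0, 0, 0],
    [0, 0, 0],
    [0, 0, 0],
    [0, 0, 0],
    [0, 0, 0],
    [0, 0, 0],
    [0, 0, 0],
  ],
)

```text
time: 4.42
position: [0.5257, 0.0913, 0.078]
tool_rot: [-2.346, -2.088, -0.001]
ft_force: [-5.4, -0.8, 19.8]
grip_width: 0.006
grip_force: 9.9
```

The 20 N reaction along the expected direction, with the tip stopped, means the tab is on its hard stop. Now up and across to above the strip.

Emit:
send_rows(
  xyz=[
    [0, 0, -10],
    [0, 0, -40],
    [0, 0, -75],
    [0, 0, -110],
    [0, 0, -135],
    [-40, 2, -135],
    [-80, 4, -135],
    [-120, 5, -135],
    [-160, 6, -135],
    [-162, 6, -135],
  ],
  dr=[
    [0, 0, 0],
    [0, 0, 0],
    [0, 0, 0],
    [0, 0, 0],
    [0, 0, 0],
    [0, 0, 0],
    [0, 0, 0],
    [0, 0, 0],
    [0, 0, 0],
    [0, 0, 0],
  ],
)

```text
time: 5.25
position: [0.5105, -0.0798, 0.2106]
tool_rot: [2.357, 2.074, -0.005]
ft_force: [-0.2, 0.1, 1.2]
grip_width: 0.004
grip_force: 0.0
```

```bash
python3 - <<'E'
from h import *
s=get_state(); p=s["position"]; print("tip easel",(p[:2]-O)@X,(p[:2]-O)@Y,p[2]-nose_length)
im=cv2.cvtColor(get_image("top"),cv2.COLOR_RGB2BGR)
b=im[140:260,190:330]
cv2.imwrite("pics/after.png",cv2.convertScaleAbs(cv2.resize(b,None,fx=4,fy=4,interpolation=cv2.INTER_CUBIC),alpha=2))
E
```

```text
tip easel -0.08561564956280421 -0.009329459671272106 0.19362417291320477
```

View pics/after.png

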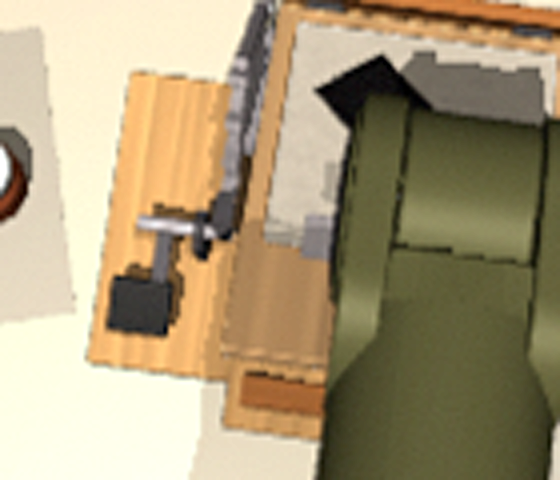

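The tab has changed shade and moved to picture (225,216), about 1 px from where it was. It is down, and the toe has shifted off the quadrant. The board is still up, so I'll push it down along its arc.

Emit:
send_rows(
  xyz=[
    [0, 0, 20],
    [0, 0, 40],
    [0, -3, 48],
    [0, -6, 56],
    [0, -8, 64],
    [0, -10, 72],
    [0, -12, 80],
    [0, -14, 88],
    [0, -15, 96],
    [0, -16, 104],
  ],
  dr=[
    [0, 0, 0],
    [0, 0, 0],
    [0, 0, 0],
    [0, 0, 0],
    [0, 0, 0],
    [0, 0, 0],
    [0, 0, 0],
    [0, 0, 0],
    [0, 0, 0],
    [0, 0, 0],
  ],
)

```text
time: 6.13
position: [0.4961, -0.0673, 0.1069]
tool_rot: [-2.344, -2.089, 0.0]
ft_force: [-1.8, 0.4, 5.8]
grip_width: 0.005
grip_force: 2.3
```

Emit:
send_rows(
  xyz=[
    [0, -1, 7],
    [0, -2, 14],
    [0, -3, 21],
    [0, -4, 27],
    [0, -4, 32],
    [0, -5, 37],
    [0, -5, 41],
    [0, -5, 44],
    [0, -5, 46],
    [0, -5, 48],
  ],
  dr=[
    [0, 0, 0],
    [0, 0, 0],
    [0, 0, 0],
    [0, 0, 0],
    [0, 0, 0],
    [0, 0, 0],
    [0, 0, 0],
    [0, 0, 0],
    [0, 0, 0],
    [0, 0, 0],
  ],
)

```text
time: 6.97
position: [0.4919, -0.0677, 0.0584]
tool_rot: [2.346, 2.089, 0.0]
ft_force: [-2.4, 2.5, 4.9]
grip_width: 0.009
grip_force: 2.3
```

Emit:
send_rows(
  xyz=[
    [0, 0, 1],
    [0, 0, 2],
    [0, 0, 3],
    [0, 0, 4],
    [0, 0, 4],
    [0, 0, 4],
    [0, 0, 4],
    [0, 0, 4],
    [0, 0, 4],
    [0, 0, 4],
  ],
  dr=[
    [0, 0, 0],
    [0, 0, 0],
    [0, 0, 0],
    [0, 0, 0],
    [0, 0, 0],
    [0, 0, 0],
    [0, 0, 0],
    [0, 0, 0],
    [0, 0, 0],
    [0, 0, 0],
  ],
)

```text
time: 7.8
position: [0.492, -0.0677, 0.0581]
tool_rot: [-2.345, -2.087, -0.002]
ft_force: [-14.2, 3.4, 36.5]
grip_width: 0.006
grip_force: 17.6
```

Hard stop: 36 N, with the tip at 41 mm, which is the flat height. Now I'll back off.

Emit:
send_rows(
  xyz=[
    [0, 0, -4],
    [0, 0, -10],
    [0, 0, -30],
    [0, 0, -60],
    [0, 0, -90],
    [0, -20, -120],
    [0, -20, -150],
    [0, -20, -180],
    [0, -20, -180],
    [0, -20, -180],
  ],
  dr=[
    [0, 0, 0],
    [0, 0, 0],
    [0, 0, 0],
    [0, 0, 0],
    [0, 0, 0],
    [0, 0, 0],
    [0, 0, 0],
    [0, 0, 0],
    [0, 0, 0],
    [0, 0, 0],
  ],
)

```text
time: 8.63
position: [0.4732, -0.0661, 0.2361]
tool_rot: [2.345, 2.086, 0.005]
ft_force: [0.4, 0.7, -0.2]
grip_width: 0.001
grip_force: 0.0
```

```bash
python3 - <<'E'
from h import *
s=get_state(); print(s["position"],s["ft_force"].round(2))
im=cv2.cvtColor(get_image("side"),cv2.COLOR_RGB2BGR)
cv2.imwrite("pics/flat.png",cv2.convertScaleAbs(cv2.resize(im[120:320,180:400],None,fx=3,fy=3,interpolation=cv2.INTER_CUBIC),alpha=1.5))
for th in(0,.03,.06):
    P=[E(.13-.27*np.cos(th)+.006*np.sin(th),y,.035+.27*np.sin(th)+.006*np.cos(th)) for y in(.1,-.1)]
    print(th,((proj("side",P)+[2,2.4]-[180,120])*3).round(0).tolist())
E
```

```text
[ 0.47321905 -0.0661196   0.23607578] [ 0.37  0.66 -0.18]
0 [[79.0, 225.0], [74.0, 412.0]]
0.03 [[79.0, 217.0], [74.0, 404.0]]
0.06 [[79.0, 208.0], [74.0, 394.0]]
```

View pics/flat.png

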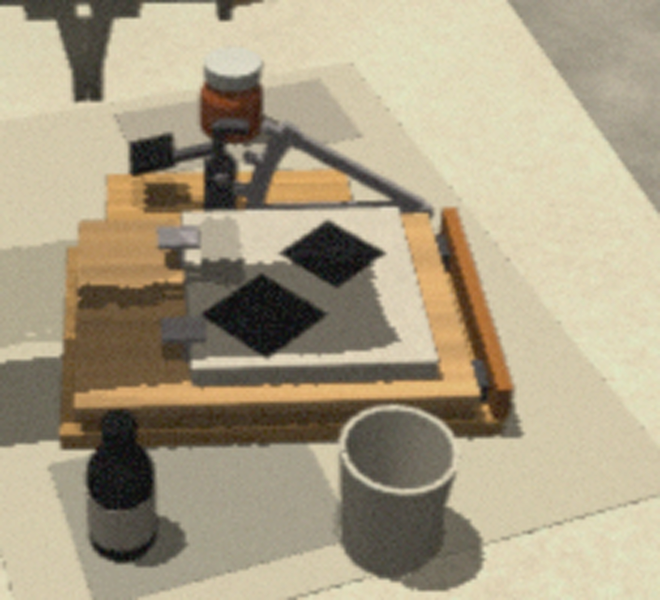

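The picture shows the board flat on the base (end corners near (80,222) and (78,400)). The jar, ink and cup are upright where they were, and the arm is clear. The stop at tip height 41.1 mm matches the flat height (35 + 6 mm).

```bash
python3 -c "
from bench import *
print(close_job())"
```

```text
the job is handed in; nothing more can be done
None
```

I pressed the pawl tab down to its hard stop, then pushed the board down to its flat stop (fingertips at 41 mm, about 36 N). I backed the arm clear with the bottle, jar and cup still standing in place, and handed the job in after about 9 s of robot time; `close_job()` gave no verdict.

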